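# Turn the marver pad over at the stop

## Task

Turn the dark pad over without gripping or picking it up: with the fingertips push it along the mat against the sloping metal stop, right up to the stop's foot, so that it tips up and leans on the stop, then reach over behind the stop and push the raised edge back so that the pad falls over and lies flat on the mat, brass side up. Do not pinch the pad or lift it off the mat, do not press on it hard, and leave the torch, the rods and the paddle alone.

Things in the scene. Friction and masses are not known exactly. Their poses are not given: they have to be found in the camera images.
- pad: marver pad, a rigid plate 100 (x) x 90 (y) x 10 mm (z), about 0.3 kg: dark graphite with yellow specks on its +z face, brass on its -z face. Loose, starts flat on the mat, graphite up; a push of about 5 to 10 N tips it up the stop. Origin at the middle of the plate; +x roughly towards the stop at the start (within 0.25 rad).
- pad_near (a point): middle of the pad's edge face at its -x end (mid thickness, 50 mm from the pad's middle), the one away from the stop at the start
- pad_far (a point): middle of the pad's edge face at its +x end (mid thickness), the one that climbs the stop
- station: fixed station: dark steel base 280 x 200 mm with a pale fibre mat, top 6 mm over the bench, and a sloping aluminium stop 170 mm wide across the mat's far (+x) end. Origin on the bench under the foot of the stop, midway along it; +x points from the mat to the stop, z up. Mat: x = -214 mm to the foot, 190 mm wide; the base ends at x = +60 mm.
- stop_foot (a point): foot of the stop's sloping face, midway along it, at mat height (6 mm over the bench). The stop, a smooth 6 mm plate, rises from here at 55 degrees, leaning away to +x, 70 mm along the slope. The pad pushed to the foot leans on it at 55 degrees, stays there when let go, and its raised end stands out 30 mm past the stop's top edge
- stop_edge (a point): top edge of the stop's sloping face, midway along it, 63 mm over the bench, 40 mm behind the foot (+x); the plate's thickness and its back ribs end 45 mm behind the foot
- torch: benchtop glass torch, unlit: black base plate 130 x 110 mm with a slanting post and a copper burner, about 170 mm high; loose; origin under the middle of its base. Leave alone.
- rods: wooden block 60 x 140 x 28 mm holding six upright coloured glass rods, up to 185 mm high in all; loose; origin under the middle of the block. Leave alone.
- paddle: small graphite shaping paddle lying flat, 205 mm long and up to 45 mm wide, 20 mm high, wooden handle to its -x; loose; origin on the bench near the neck between blade and handle. Leave alone.
There are look-alikes about, which are no part of the job. There is more than one size of the pad; the job needs the middle-sized.

How it is judged:
By the outcome, as a careful person would: the job done as asked, in the order asked, and still so for the second after the job is handed in, with the robot touching nothing.
It also fails if it takes over 54 s, if anything falls off the work surface, if the arm or the gripper's body presses on something with over 40 N, if the wrist force passes 120 N, or if a joint passes its speed limit or range.

## Robot

A 6-joint arm with a two-finger parallel gripper is mounted at the origin on the work surface. World frame = base frame: x ahead of the robot, y to its left, z up, the work surface at z = 0. Lengths are in m, angles in rad, forces in N, time in s.
With the tool pointing down it reaches from about 0.225 to 0.875 m from the base axis. Payload 3.4 kg.
Tool frame: the origin (TCP) lies midway between the tips of the shut fingers; the grasp point (between the pads) lies robot.hold_point_z behind it (robot.hold_point_z is the distance from the TCP to the grasp point, in m); z points along the fingers, y is the direction in which the jaws open and shut (so a half turn about z gives the same grasp; the last joint's range is limited). The gripper opens to 85 mm and grips with 20 to 120 N. Pads are 22 mm wide; open, the fingers measure 114 mm over their backs; the gripper's body (76 mm by 85 mm) begins 54 mm behind the grasp point. The pads swing forward as they close: fully open they stand 13 mm farther back than shut.
Start: joints at [-1.284, 0.276, 1.505, -0, 1.361, -0.121], TCP at [0.228, -0.528, 0.231] pointing down, gripper open.
Joint ranges: [-2.89, 2.89], [-0.75, 2.08], [0.22, 2.7], [-1.18, 4.32], [0.11, 2.71], [-2.7, 2.7]. Speed limits (rad/s): [2.57, 2.57, 3.14, 3.14, 3.14, 3.14].

## Interface

Orientations are given as a unit quaternion [w, x, y, z].
In Python, from workcell import robot gives the robot as it stands. The module is installed in compiled form; this text tells all that it offers.
- The arm moves only by the shell command python3 -m jog 'ROWS' [FORCE]. ROWS is a JSON object of lists of equal length, an entry for each row: "angular": the turn, a rotation vector about the tool's x, y, z in units of 4 degrees (1.0 is 4 degrees), a list of three; "dp": the shift along the tool's x, y, z in units of 0.04 m (1.0 is 0.04 m), a list of three; "gripper": the closure, from 0 (fully open) to 1 (shut). In form: {"angular": [[wx, wy, wz], ...], "dp": [[tx, ty, tz], ...], "gripper": [gripper, ...]}. A call has 1 to 8 rows; each row shifts and turns the commanded pose from where the row before left it, along the tool's axes as they then stand; what a row does not reach is not made up. A row lasts 1/12 s, in which the tool goes at most 41.7 mm and 7.16 degrees, less where a joint would pass 70% of its speed; a pose out of reach is approached as far as the arm can. A call with a number of a shift or a turn outside -1 to 1 is refused whole. A call with a gripper value outside its range is refused whole. The fingers move at their own pace and stop on an object; FORCE is the grip in N (left out, the last holds). Time passes only in rows, so rows that do not move let the fingers close. It gives the time, the measured TCP pose, the force and the opening at its end, in the units of the state.
- robot.sense(): the state, without advancing time (a new reading comes with each control period).
- robot.capture(name): name is "scene" or "top" or "wrist"; returns a dict with "color" (400x640x3 uint8, red, green, blue), "K" (3x3 intrinsics, pixels), "R" (3x3) and "t" (3): a world point X has camera coordinates R X + t; the wrist camera has in their place "T_tool_cam" (4x4, takes a point from camera to tool coordinates, whose origin is the TCP and whose axes are the flange's). Camera axes: x right, y down, z forward; pixel columns grow to the right and rows downward; lengths in m; the calibration is good to about 2 mm. A picture is of the moment at which its call begins: read the wrist's pose just before it. There is no depth.
- robot.finish_job(): hands the job in, once; it reports no verdict.
The state is a dict: "time": time; "joints": joint angles; "qvel": joint speeds; "tau": joint torques, N m; "ee_pos": TCP position; "eef_rot": TCP orientation; "force": force on the tool from outside, world axes, zero at the start; "moment": the same for the moment, N m; "opening": opening from 0.0 (shut) to 1.0 (fully open).
Only numpy, scipy, OpenCV 4.12 (cv2) and the standard library are available. Lean on these libraries where they do the work, as an engineer would, in place of code of your own. Each camera call takes 0.05 s, during which the arm holds its last target.

## Working session

There is one attempt and no reset: what is moved stays moved. The work goes in short steps, Python scripts to look and compute and a shell command to move; the robot and the scene stay as the last step left them, time stands still between calls to the robot, and variables do not carry over. Pictures are saved under pics/ and viewed, and the job is handed in when it is done.

```bash
mkdir -p pics; python3 - <<'E'
from workcell import robot
import cv2,numpy as np
s=robot.sense();print(s, robot.hold_point_z)
for n in ["scene","top","wrist"]:
    c=robot.capture(n)
    cv2.imwrite(f"pics/{n}0.png",c["color"][:,:,::-1])
    np.savez(f"{n}0.npz",**c)
    print(n,{k:np.round(v,4).tolist() for k,v in c.items() if k!="color"})
E
```

```text
{'time': 0.0, 'joints': array([-1.28399291e+00,  2.76595126e-01,  1.50611895e+00,  2.14347802e-06,
        1.36070127e+00, -1.21021329e-01]), 'qvel': array([-0.00024855, -0.00060292,  0.00199136,  0.00052941, -0.00033862,
        0.00091932]), 'tau': array([ 1.37004445e-03, -4.16758347e+01, -2.45805466e+01,  1.56638480e-04,
        1.10802168e-02,  1.07920721e-05]), 'ee_pos': array([ 0.2278885 , -0.52734426,  0.23044529]), 'eef_rot': array([-9.08302525e-04,  9.79281450e-01,  2.02501881e-01, -7.44114765e-05]), 'force': array([ 0.3052798 , -0.32205207, -0.06096267]), 'moment': array([-0.01053895,  0.0321944 , -0.0514953 ]), 'opening': 1.0011658648641857} 0.0187
scene {'K': [[408.7599, 0.0, 315.5701], [0.0, 408.7599, 199.7015], [0.0, 0.0, 1.0]], 'R': [[-0.7557, 0.6548, 0.0072], [0.4456, 0.5223, -0.7271], [-0.4799, -0.5463, -0.6865]], 't': [0.3785, -0.1746, 1.3042]}
top {'K': [[451.4857, 0.0, 323.9723], [0.0, 451.4857, 198.0304], [0.0, 0.0, 1.0]], 'R': [[-0.0111, -0.9999, 0.0056], [-0.9991, 0.0109, -0.0408], [0.0408, -0.0061, -0.9992]], 't': [-0.0186, 0.4727, 1.5083]}
wrist {'K': [[280.5134, 0.0, 321.0227], [0.0, 280.5134, 197.7879], [0.0, 0.0, 1.0]], 'T_tool_cam': [[-0.0004, -0.9577, -0.2879, 0.0722], [1.0, -0.0004, 0.0002, -0.0005], [-0.0003, -0.2879, 0.9577, -0.1417], [0.0, 0.0, 0.0, 1.0]]}
```

View pics/scene0.png

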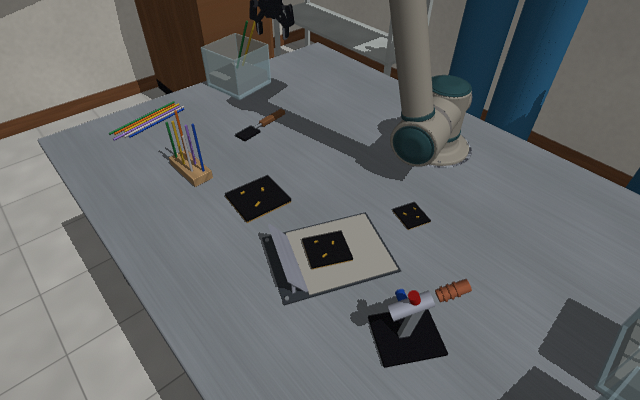

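View pics/top0.png

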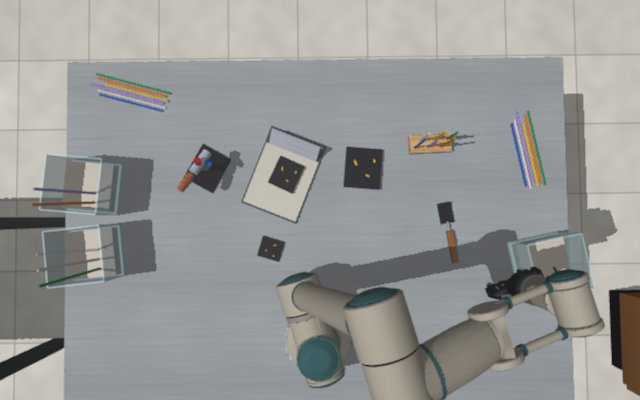

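View pics/wrist0.png

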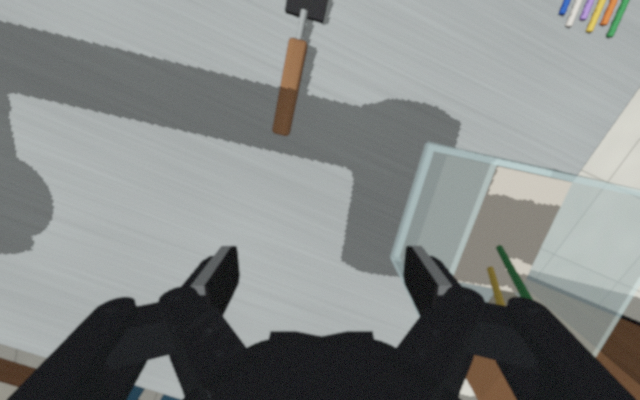

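The scene and top views agree. The middle pad lies on the station mat at about (287,174) in the top view. The larger look-alike is at (363,168), the smaller at (271,248), and a glass box stands next to the gripper. I'll enlarge the station next.

```bash
python3 - <<'E'
import cv2
a=cv2.imread("pics/top0.png")[115:235,230:350];cv2.imwrite("pics/top0c.png",cv2.resize(a,(720,600)[0:1]*1+(600,) if 0 else (600,600),interpolation=cv2.INTER_CUBIC))
a=cv2.imread("pics/scene0.png")[200:310,250:410];cv2.imwrite("pics/scene0c.png",cv2.resize(a,(800,550),interpolation=cv2.INTER_CUBIC))
E
```

```text
(no output)
```

View pics/top0c.png

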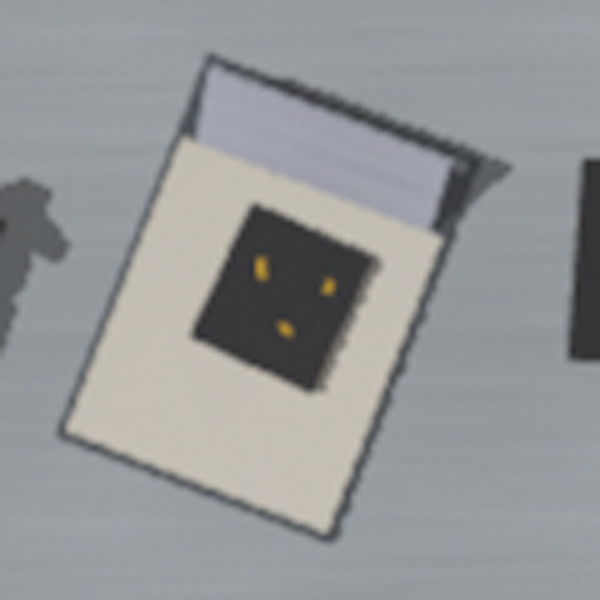

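View pics/scene0c.png

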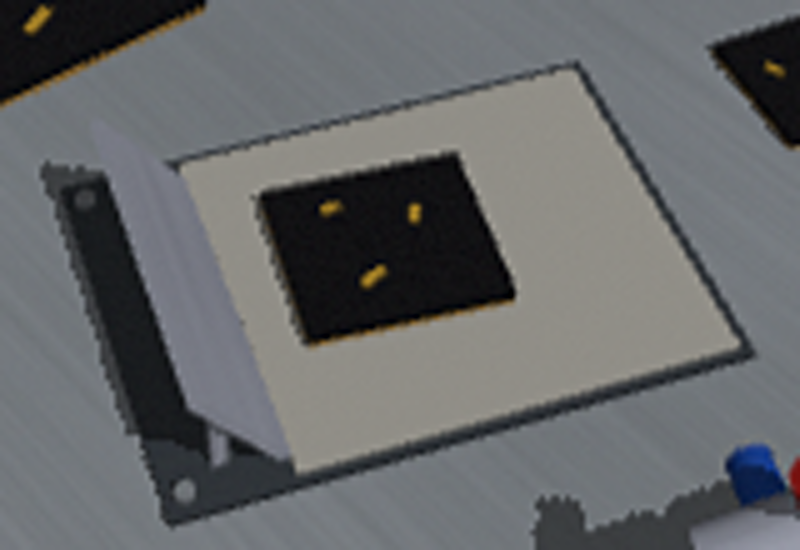

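```bash
cat > h.py <<'E'
import numpy as np
def back(f,uv,z):
    c=np.load(f);K,R,t=c["K"],c["R"],c["t"]
    d=R.T@np.linalg.inv(K)@np.array([uv[0],uv[1],1.]);o=-R.T@t
    return o+d*(z-o[2])/d[2]
E
python3 - <<'E'
from h import *
np.set_printoptions(precision=4,suppress=True)
T=lambda u,v:((u+.5)/5-.5+230,(v+.5)/5-.5+115)
S=lambda u,v:((u+.5)/5-.5+250,(v+.5)/5-.5+200)
for n,pts,z in [("mat near L,R",[(63,432),(333,540)],.004),("foot",[(185,135),(443,235)],.006),("pad",[(253,205),(378,262),(318,390),(193,335)],.016),("edge",[(208,58),(472,160)],.063)]:
    P=[back("top0.npz",T(*p),z) for p in pts];print(n,np.array(P)[:,:2].tolist(),np.mean(P,0))
for n,pts,z in [("mat near L,R",[(748,350),(578,65)],.004),("foot",[(297,470),(178,165)],.006),("pad",[(307,343),(262,193),(458,153),(515,297)],.016),("edge",[(280,460),(95,120)],.063)]:
    P=[back("scene0.npz",S(*p),z) for p in pts];print(n,np.array(P)[:,:2].tolist(),np.mean(P,0))
E
```

```text
mat near L,R [[0.4656816351000478, 0.25188555125501744], [0.39094561464104866, 0.0705673335355009]] [0.4283 0.1612 0.004 ]
foot [[0.6659194942555675, 0.168271608055123], [0.5961147980015923, -0.0056766327327652626]] [0.631  0.0813 0.006 ]
pad [[0.6164634870657142, 0.12169480393581969], [0.5771472913152492, 0.03809340500144062], [0.4915318183928114, 0.07907629565583418], [0.5293456292917179, 0.16250908206369785]] [0.5536 0.1003 0.016 ]
edge [[0.7067486112083923, 0.14611667022746447], [0.638052794163417, -0.025433145402408694]] [0.6724 0.0603 0.063 ]
mat near L,R [[0.4642776505604398, 0.2518242927086705], [0.39032688259854853, 0.07175653692138162]] [0.4273 0.1618 0.004 ]
foot [[0.6645301488075875, 0.16704554760368678], [0.5944757970455599, -0.007570280070896329]] [0.6295 0.0797 0.006 ]
pad [[0.6217589988862223, 0.1235834022998708], [0.5798957332060682, 0.04077667206735813], [0.48941349631950026, 0.0836375846306705], [0.5314452542137406, 0.16624294803827844]] [0.5556 0.1036 0.016 ]
edge [[0.6910810629162385, 0.18811793855582248], [0.6363579718888489, -0.013196920701304848]] [0.6637 0.0875 0.063 ]
```

Station: foot at about (0.630, 0.0805), yaw about −22.1°. The pad's middle is about 78 mm before the foot and 8 mm to its right, with a yaw of about −25.5°. The tool will face with tool x = −station x, which is a −134.5° turn about tool z. I'll raise the tool, shut the fingers and turn.

```bash
python3 -m jog '{"angular":[[0,0,0],[0,0,0],[0,0,-1],[0,0,-1],[0,0,-1],[0,0,-1],[0,0,-1],[0,0,-1]],"dp":[[0,0,-1],[0,0,-1],[0,0,0],[0,0,0],[0,0,0],[0,0,0],[0,0,0],[0,0,0]],"gripper":[0,0,1,1,1,1,1,1]}' 20
for i in 1; do :; done
python3 -m jog '{"angular":[[0,0,-1],[0,0,-1],[0,0,-1],[0,0,-1],[0,0,-1],[0,0,-1],[0,0,-1],[0,0,-1]],"dp":[[0,0,0],[0,0,0],[0,0,0],[0,0,0],[0,0,0],[0,0,0],[0,0,0],[0,0,0]],"gripper":[1,1,1,1,1,1,1,1]}'
python3 -m jog '{"angular":[[0,0,-1],[0,0,-1],[0,0,-1],[0,0,-1],[0,0,-1],[0,0,-1],[0,0,-1],[0,0,-1]],"dp":[[0,0,0],[0,0,0],[0,0,0],[0,0,0],[0,0,0],[0,0,0],[0,0,0],[0,0,0]],"gripper":[1,1,1,1,1,1,1,1]}'
python3 -m jog '{"angular":[[0,0,-1],[0,0,-1],[0,0,-1],[0,0,-1],[0,0,-1],[0,0,-1],[0,0,-1],[0,0,-1]],"dp":[[0,0,0],[0,0,0],[0,0,0],[0,0,0],[0,0,0],[0,0,0],[0,0,0],[0,0,0]],"gripper":[1,1,1,1,1,1,1,1]}'
cat >> h.py <<'E'
F=np.array([.6302,.0805]);YAW=np.radians(-22.1)
ux=np.array([np.cos(YAW),np.sin(YAW)]);uy=np.array([-ux[1],ux[0]])
def st():
    from workcell import robot
    from scipy.spatial.transform import Rotation as Ro
    s=robot.sense();p=s["ee_pos"];q=s["eef_rot"]
    R=Ro.from_quat([q[1],q[2],q[3],q[0]]).as_matrix()
    d=p[:2]-F
    print("t %.2f stn x %.1f y %.1f z %.1f mm  force_stn %.1f %.1f %.1f open %.2f"%(s["time"],1e3*d@ux,1e3*d@uy,1e3*p[2],s["force"][:2]@ux,s["force"][:2]@uy,s["force"][2],s["opening"]))
    return s,p,R
def go(x,y,z,yawoff=180):
    "shift in tool units to station point, and the rotvec in 4deg units to tool x = -sx, down"
    from scipy.spatial.transform import Rotation as Ro
    s,p,R=st()
    g=np.r_[F+x*ux+y*uy,z]
    a=YAW+np.radians(yawoff);X=np.array([np.cos(a),np.sin(a),0]);Z=np.array([0,0,-1.]);G=np.c_[X,np.cross(Z,X),Z]
    print("dp now",np.round(R.T@(g-p)/.04,3),"dp in goal frame",np.round(G.T@(g-p)/.04,3),"rot",np.round(np.degrees(Ro.from_matrix(R.T@G).as_rotvec())/4,3), "joints",np.round(s["joints"],2))
E
python3 -c "
from h import *
go(-.17,-.007,.06)"
```

```text
time: 0.82
ee_pos: [0.228, -0.5276, 0.3109]
eef_rot: [-0.0, 0.915, 0.403, 0.0]
force: [0.0, -0.6, 0.6]
opening: 0.145
time: 1.48
ee_pos: [0.228, -0.5277, 0.3109]
eef_rot: [-0.0, 0.768, 0.64, 0.0]
force: [0.1, 0.2, -0.2]
opening: 0.004
time: 2.15
ee_pos: [0.228, -0.5277, 0.3109]
eef_rot: [-0.0, 0.562, 0.827, 0.0]
force: [-0.3, 0.2, -0.1]
opening: -0.003
time: 2.82
ee_pos: [0.228, -0.5277, 0.3109]
eef_rot: [-0.0, 0.313, 0.95, 0.0]
force: [1.2, 0.7, -0.1]
opening: -0.002
t 2.82 stn x -143.9 y -714.8 z 310.9 mm  force_stn 0.9 1.1 -0.1 open -0.00
dp now [ 5.01  16.979  6.284] dp in goal frame [ 0.654 17.695  6.273] rot [ 0.008 -0.009 -3.584] joints [-1.28  0.24  1.36 -0.    1.54 -2.22]
```

```bash
python3 -m jog '{"angular":[[0,0,-0.9],[0,0,-0.9],[0,0,-0.9],[0,0,-0.88],[0,0,0],[0,0,0],[0,0,0],[0,0,0]],"dp":[[0,0,0],[0,0,0],[0,0,0],[0,0,0],[0,0.7,0],[0,0.9,0],[0,0.9,0],[0,0.9,0]],"gripper":[1,1,1,1,1,1,1,1]}'
python3 -m jog '{"angular":[[0,0,0],[0,0,0],[0,0,0],[0,0,0],[0,0,0],[0,0,0],[0,0,0],[0,0,0]],"dp":[[0,0.9,0],[0,0.9,0],[0,0.9,0],[0,0.9,0],[0,0.9,0],[0,0.9,0],[0,0.9,0],[0,0.9,0]],"gripper":[1,1,1,1,1,1,1,1]}'
python3 -c "
from h import *
go(-.17,-.007,.06)"
```

```text
time: 3.48
ee_pos: [0.2798, -0.4006, 0.3107]
eef_rot: [-0.0, 0.194, 0.981, 0.001]
force: [0.7, 0.1, -0.1]
opening: -0.001
time: 4.15
ee_pos: [0.3891, -0.1338, 0.3112]
eef_rot: [0.0, 0.194, 0.981, -0.0]
force: [0.8, -0.8, 0.1]
opening: 0.001
t 4.15 stn x -142.8 y -289.3 z 311.2 mm  force_stn 1.1 -0.5 0.1 open 0.00
dp now [0.71  7.055 6.281] dp in goal frame [0.68  7.057 6.281] rot [-0.001  0.002 -0.059] joints [-0.5  -0.02  1.66 -0.    1.5  -1.68]
```

```bash
python3 -m jog '{"angular":[[0,0,-0.06],[0,0,0],[0,0,0],[0,0,0],[0,0,0],[0,0,0],[0,0,0],[0,0,0]],"dp":[[0.1,0.9,0],[0.1,0.9,0],[0.1,0.9,0],[0.1,0.9,0],[0.1,0.9,0],[0.1,0.9,0.6],[0.08,0.9,0.6],[0,0.75,0.6]],"gripper":[1,1,1,1,1,1,1,1]}'
python3 -m jog '{"angular":[[0,0,0],[0,0,0],[0,0,0],[0,0,0],[0,0,0],[0,0,0],[0,0,0],[0,0,0]],"dp":[[0,0,0.8],[0,0,0.9],[0,0,0.9],[0,0,0.8],[0,0,0.5],[0,0,0.2],[0,0,0],[0,0,0]],"gripper":[1,1,1,1,1,1,1,1]}'
python3 - <<'E'
from h import *
from workcell import robot
import cv2
go(-.17,-.007,.009)
for n in ["scene","top","wrist"]:
    c=robot.capture(n); np.savez(f"{n}1.npz",**c)
    im=c["color"][:,:,::-1]
    if n=="scene": im=cv2.resize(im[170:320,230:430],(800,600),interpolation=cv2.INTER_CUBIC)
    if n=="top": im=cv2.resize(im[115:235,230:350],(600,600),interpolation=cv2.INTER_CUBIC)
    cv2.imwrite(f"pics/{n}1.png",im)
E
```

```text
time: 4.82
ee_pos: [0.4692, 0.1356, 0.2408]
eef_rot: [0.001, 0.191, 0.982, 0.0]
force: [0.8, -0.9, 0.2]
opening: -0.001
time: 5.48
ee_pos: [0.4697, 0.1331, 0.0777]
eef_rot: [0.0, 0.191, 0.981, 0.0]
force: [-0.1, -0.3, 0.7]
opening: -0.001
t 5.48 stn x -168.5 y -11.6 z 77.7 mm  force_stn 0.1 -0.3 0.7 open -0.00
dp now [0.039 0.115 1.717] dp in goal frame [0.038 0.116 1.717] rot [0.003 0.008 0.006] joints [ 0.13  0.29  1.92 -0.    0.94 -1.05]
```

View pics/scene1.png

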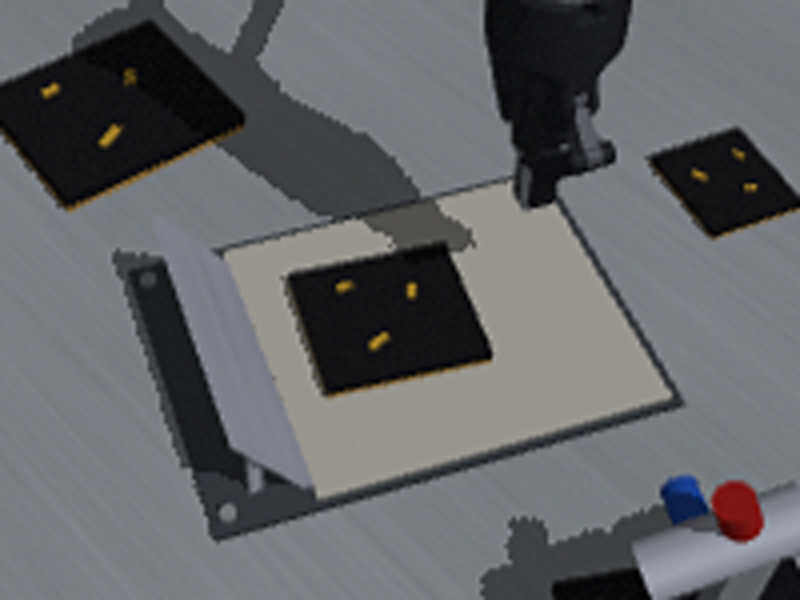

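View pics/wrist1.png

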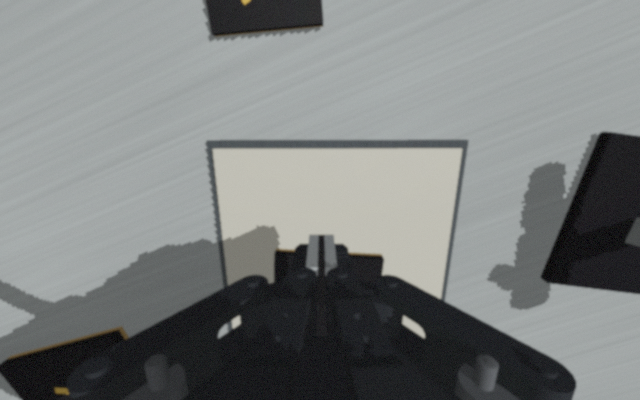

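View pics/top1.png

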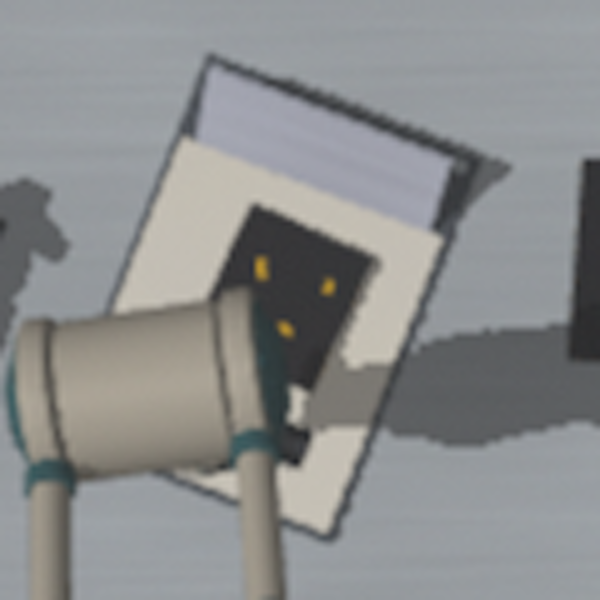

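The wrist view shows the mat's near edge level at row 141, so the tool is square to the station. The pad shows behind the shut fingers at columns 275–383, with the fingers at 321, so I need about 5 mm more to +y. Now I'll lower to just above the mat.

```bash
python3 -m jog '{"angular":[[0,0,0],[0,0,0],[0,0,0],[0,0,0],[0,0,0],[0,0,0],[0,0,0],[0,0,0]],"dp":[[0,0.06,0.3],[0,0.06,0.5],[0,0,0.4],[0,0,0.3],[0,0,0.15],[0,0,0.05],[0,0,0],[0,0,0]],"gripper":[1,1,1,1,1,1,1,1]}'
python3 - <<'E'
from h import *
from workcell import robot
import cv2
go(-.145,-.007,.0085)
c=robot.capture("scene"); im=c["color"][:,:,::-1]
cv2.imwrite("pics/scene2.png",cv2.resize(im[170:320,230:430],(800,600),interpolation=cv2.INTER_CUBIC))
E
```

```text
time: 6.3
ee_pos: [0.4719, 0.1376, 0.0101]
eef_rot: [0.001, 0.191, 0.981, 0.0]
force: [-0.1, -0.6, 0.4]
opening: 0.001
t 6.30 stn x -168.2 y -6.7 z 10.1 mm  force_stn 0.1 -0.5 0.4 open 0.00
dp now [-0.58  -0.009  0.042] dp in goal frame [-0.58  -0.008  0.041] rot [0.014 0.026 0.005] joints [ 0.14  0.39  1.99 -0.    0.76 -1.04]
```

View pics/scene2.png

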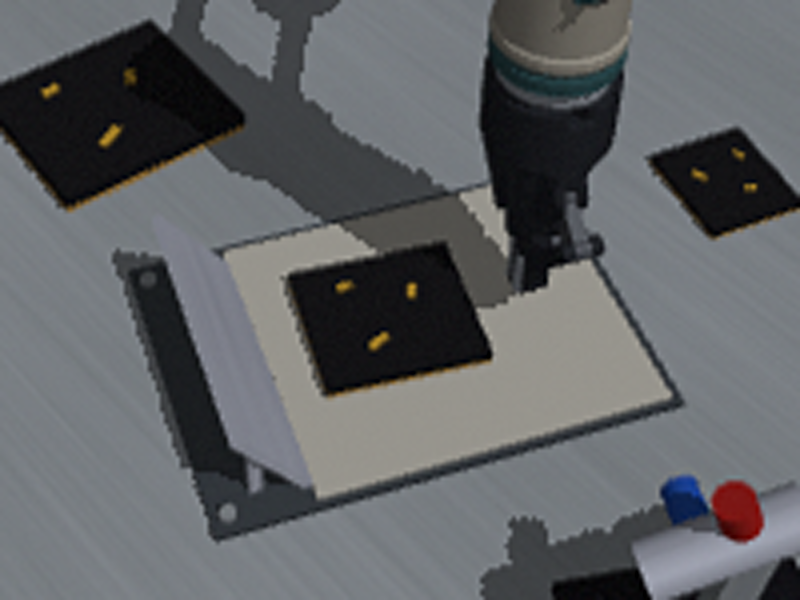

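The fingertips stand on the mat behind the near edge, clear of the pad. I'll lower 1.3 mm and start the push.

```bash
python3 -m jog '{"angular":[[0,0,0],[0,0,0],[0,0,0],[0,0,0],[0,0,0],[0,0,0],[0,0,0],[0,0,0]],"dp":[[-0.15,0,0.03],[-0.15,0,0],[-0.15,0,0],[-0.15,0,0],[-0.15,0,0],[-0.1,0,0],[-0.1,0,0],[0,0,0]],"gripper":[1,1,1,1,1,1,1,1]}'
python3 -c "
from h import *
go(-.105,-.007,.0085)"
python3 -m jog '{"angular":[[0,0,0],[0,0,0],[0,0,0],[0,0,0],[0,0,0],[0,0,0],[0,0,0],[0,0,0]],"dp":[[-0.1,0,0],[-0.1,0,0],[-0.1,0,0],[-0.1,0,0],[-0.1,0,0],[0,0,0],[0,0,0],[0,0,0]],"gripper":[1,1,1,1,1,1,1,1]}'
python3 - <<'E'
from h import *
from workcell import robot
import cv2
go(-.105,-.007,.0085)
c=robot.capture("scene"); im=c["color"][:,:,::-1]
cv2.imwrite("pics/scene3.png",cv2.resize(im[170:320,230:430],(800,600),interpolation=cv2.INTER_CUBIC))
E
```

```text
time: 7.02
ee_pos: [0.5071, 0.1229, 0.0079]
eef_rot: [0.0, 0.192, 0.981, -0.0]
force: [1.0, 0.1, 0.1]
opening: 0.003
t 7.02 stn x -130.0 y -7.0 z 7.9 mm  force_stn 0.9 0.5 0.1 open 0.00
dp now [-0.625  0.001 -0.014] dp in goal frame [-0.625  0.001 -0.015] rot [0.001 0.009 0.001] joints [ 0.1   0.42  1.92 -0.    0.79 -1.08]
time: 7.68
ee_pos: [0.5246, 0.1157, 0.0079]
eef_rot: [0.0, 0.191, 0.982, -0.0]
force: [-2.0, 1.1, -0.3]
opening: 0.001
t 7.68 stn x -111.0 y -7.1 z 7.9 mm  force_stn -2.2 0.3 -0.3 open 0.00
dp now [-0.151  0.003 -0.015] dp in goal frame [-0.151  0.003 -0.015] rot [-0.002  0.     0.007] joints [ 0.09  0.44  1.89 -0.    0.81 -1.1 ]
```

View pics/scene3.png

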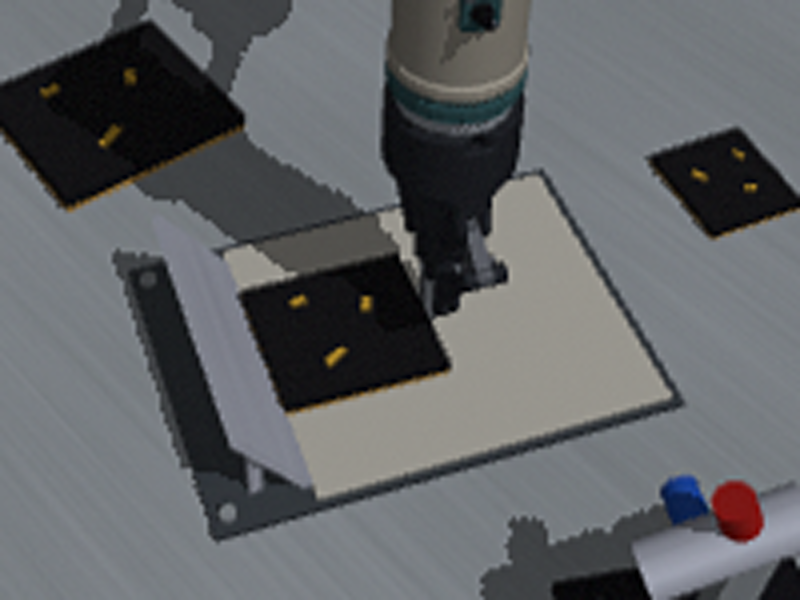

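The pad is flush with the stop along its far edge, and the push force is about 2 N. I'll go on pushing so that it climbs.

```bash
python3 -m jog '{"angular":[[0,0,0],[0,0,0],[0,0,0],[0,0,0],[0,0,0],[0,0,0],[0,0,0],[0,0,0]],"dp":[[-0.08,0,0],[-0.08,0,0],[-0.08,0,0],[-0.08,0,0],[-0.08,0,0],[-0.08,0,0],[-0.08,0,0],[0,0,0]],"gripper":[1,1,1,1,1,1,1,1]}'
python3 - <<'E'
from h import *
from workcell import robot
import cv2
go(-.019,-.007,.0085)
c=robot.capture("scene"); im=c["color"][:,:,::-1]
cv2.imwrite("pics/scene4.png",cv2.resize(im[170:320,230:430],(800,600),interpolation=cv2.INTER_CUBIC))
E
```

```text
time: 8.4
ee_pos: [0.5468, 0.1069, 0.0081]
eef_rot: [0.001, 0.192, 0.981, 0.0]
force: [-1.9, 0.4, 0.1]
opening: 0.002
t 8.40 stn x -87.2 y -6.9 z 8.1 mm  force_stn -1.9 -0.4 0.1 open 0.00
dp now [-1.705 -0.004 -0.008] dp in goal frame [-1.705 -0.003 -0.011] rot [0.006 0.025 0.004] joints [ 0.07  0.46  1.85 -0.    0.83 -1.12]
```

View pics/scene4.png

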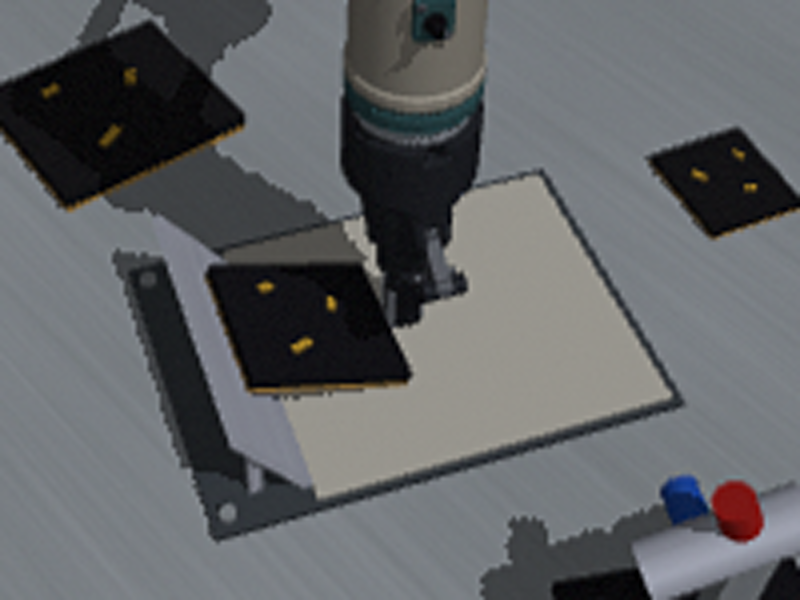

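The far edge is climbing the stop squarely, with the push at about 2 N. Continuing.

```bash
python3 -m jog '{"angular":[[0,0,0],[0,0,0],[0,0,0],[0,0,0],[0,0,0],[0,0,0],[0,0,0],[0,0,0]],"dp":[[-0.1,0,0],[-0.1,0,0],[-0.1,0,0],[-0.1,0,0],[-0.1,0,0],[-0.1,0,0],[-0.1,0,0],[0,0,0]],"gripper":[1,1,1,1,1,1,1,1]}'
python3 -m jog '{"angular":[[0,0,0],[0,0,0],[0,0,0],[0,0,0],[0,0,0],[0,0,0],[0,0,0],[0,0,0]],"dp":[[-0.1,0,0],[-0.1,0,0],[-0.1,0,0],[-0.1,0,0],[-0.1,0,0],[0,0,0],[0,0,0],[0,0,0]],"gripper":[1,1,1,1,1,1,1,1]}'
python3 - <<'E'
from h import *
from workcell import robot
import cv2
go(-.019,-.007,.0085)
c=robot.capture("scene"); im=c["color"][:,:,::-1]
cv2.imwrite("pics/scene5.png",cv2.resize(im[170:320,230:430],(800,600),interpolation=cv2.INTER_CUBIC))
E
```

```text
time: 9.12
ee_pos: [0.5732, 0.0963, 0.0082]
eef_rot: [0.001, 0.192, 0.981, 0.0]
force: [-0.4, 0.2, 0.1]
opening: -0.001
time: 9.78
ee_pos: [0.5908, 0.0891, 0.0083]
eef_rot: [0.001, 0.191, 0.982, 0.0]
force: [-0.6, 0.0, -0.1]
opening: -0.001
t 9.78 stn x -39.7 y -6.8 z 8.3 mm  force_stn -0.6 -0.2 -0.1 open -0.00
dp now [-0.519 -0.004 -0.004] dp in goal frame [-0.519 -0.004 -0.005] rot [0.006 0.025 0.007] joints [ 0.03  0.51  1.75 -0.    0.88 -1.15]
```

View pics/scene5.png

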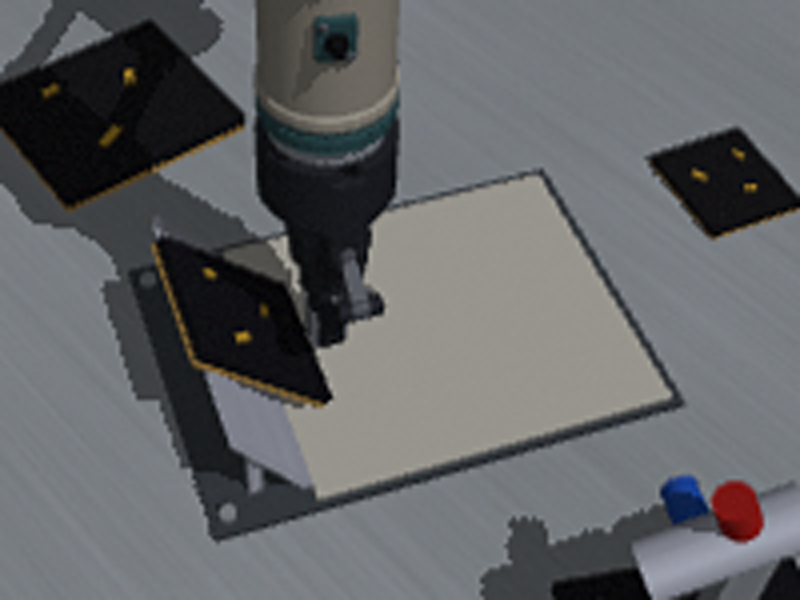

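The pad has tipped well up with its near edge still about 20 mm short of the foot. I'll push the rest and watch the force.

```bash
python3 -m jog '{"angular":[[0,0,0],[0,0,0],[0,0,0],[0,0,0],[0,0,0],[0,0,0],[0,0,0],[0,0,0]],"dp":[[-0.08,0,0],[-0.08,0,0],[-0.08,0,0],[-0.08,0,0],[-0.06,0,0],[-0.05,0,0],[0,0,0],[0,0,0]],"gripper":[1,1,1,1,1,1,1,1]}'
python3 -m jog '{"angular":[[0,0,0],[0,0,0],[0,0,0],[0,0,0]],"dp":[[-0.04,0,0],[-0.03,0,0],[0,0,0],[0,0,0]],"gripper":[1,1,1,1]}'
python3 - <<'E'
from h import *
from workcell import robot
import cv2
go(-.019,-.007,.0085)
c=robot.capture("scene"); im=c["color"][:,:,::-1]
cv2.imwrite("pics/scene6.png",cv2.resize(im[170:320,230:430],(800,600),interpolation=cv2.INTER_CUBIC))
c=robot.capture("wrist"); cv2.imwrite("pics/wrist6.png",c["color"][:,:,::-1])
E
```

```text
time: 10.5
ee_pos: [0.6064, 0.0826, 0.008]
eef_rot: [0.0, 0.191, 0.981, -0.0]
force: [-0.6, -0.5, -1.3]
opening: -0.001
time: 10.83
ee_pos: [0.6085, 0.0817, 0.008]
eef_rot: [0.0, 0.191, 0.982, -0.0]
force: [-1.2, 0.2, -0.1]
opening: -0.0
t 10.83 stn x -20.6 y -7.1 z 8.0 mm  force_stn -1.2 -0.3 -0.1 open -0.00
dp now [-0.039  0.002 -0.012] dp in goal frame [-0.039  0.002 -0.012] rot [-0.002  0.002  0.007] joints [ 0.02  0.53  1.71 -0.    0.9  -1.17]
```

View pics/scene6.png

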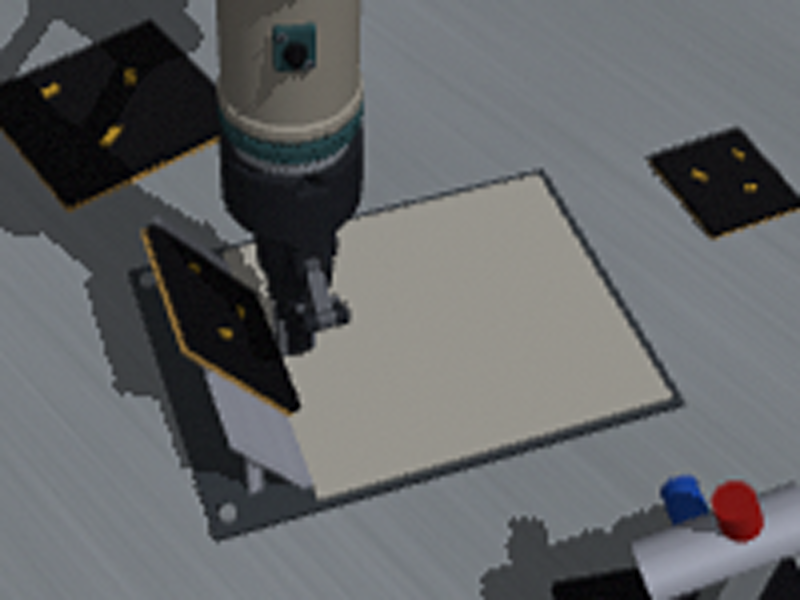

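View pics/wrist6.png

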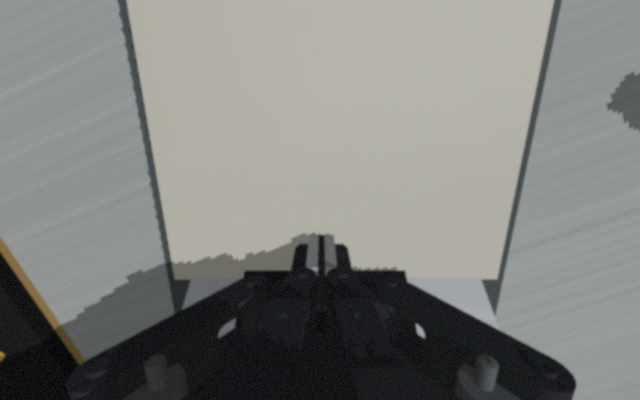

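It is about at the foot: in the wrist view the pad's near edge lies at row 270, level with the foot line at row 278. I'll creep forward until the force rises.

```bash
python3 -m jog '{"angular":[[0,0,0],[0,0,0],[0,0,0]],"dp":[[-0.03,0,0],[0,0,0],[0,0,0]],"gripper":[1,1,1]}'
python3 -c "
from h import *
go(-.019,-.007,.0085)"
python3 -m jog '{"angular":[[0,0,0],[0,0,0],[0,0,0]],"dp":[[-0.03,0,0],[0,0,0],[0,0,0]],"gripper":[1,1,1]}'
python3 -c "
from h import *
go(-.019,-.007,.0085)"
```

```text
time: 11.18
ee_pos: [0.6088, 0.0815, 0.008]
eef_rot: [-0.001, 0.192, 0.981, 0.0]
force: [-3.5, 1.5, 0.8]
opening: -0.001
t 11.18 stn x -20.2 y -7.1 z 8.0 mm  force_stn -3.8 0.1 0.8 open -0.00
dp now [-0.03   0.002 -0.014] dp in goal frame [-0.03   0.002 -0.014] rot [-0.004 -0.021  0.005] joints [ 0.02  0.53  1.71  0.    0.9  -1.17]
time: 11.43
ee_pos: [0.6089, 0.0815, 0.0079]
eef_rot: [-0.002, 0.192, 0.981, 0.0]
force: [-4.9, 3.1, 2.6]
opening: 0.002
t 11.43 stn x -20.1 y -7.1 z 7.9 mm  force_stn -5.7 1.0 2.6 open 0.00
dp now [-0.027  0.003 -0.016] dp in goal frame [-0.027  0.003 -0.016] rot [-0.008 -0.051  0.003] joints [ 0.02  0.53  1.71  0.    0.91 -1.17]
```

The advance stopped at −20 mm and the force rose to 5.7 N, so the pad is seated at the foot. Now I'll back straight off, then rise.

```bash
python3 -m jog '{"angular":[[0,0,0],[0,0,0],[0,0,0],[0,0,0],[0,0,0],[0,0,0],[0,0,0],[0,0,0]],"dp":[[0.06,0,0],[0.15,0,0],[0.4,0,0],[0.5,0,0],[0.4,0,-0.2],[0.2,0,-0.8],[0,0,-0.9],[0,0,-0.9]],"gripper":[1,1,1,1,1,1,1,1]}'
python3 - <<'E'
from h import *
from workcell import robot
import cv2
go(.095,-.007,.18)
c=robot.capture("scene"); im=c["color"][:,:,::-1]
cv2.imwrite("pics/scene7.png",cv2.resize(im[170:320,230:430],(800,600),interpolation=cv2.INTER_CUBIC))
E
```

```text
time: 12.1
ee_pos: [0.5472, 0.1066, 0.1212]
eef_rot: [0.001, 0.191, 0.982, -0.0]
force: [1.6, -1.2, 0.6]
opening: 0.002
t 12.10 stn x -86.7 y -7.1 z 121.2 mm  force_stn 2.0 -0.5 0.6 open 0.00
dp now [-4.545e+00 -3.000e-03 -1.463e+00] dp in goal frame [-4.543e+00  2.000e-03 -1.470e+00] rot [-0.003  0.02   0.016] joints [ 0.07  0.33  1.71 -0.    1.09 -1.12]
```

View pics/scene7.png

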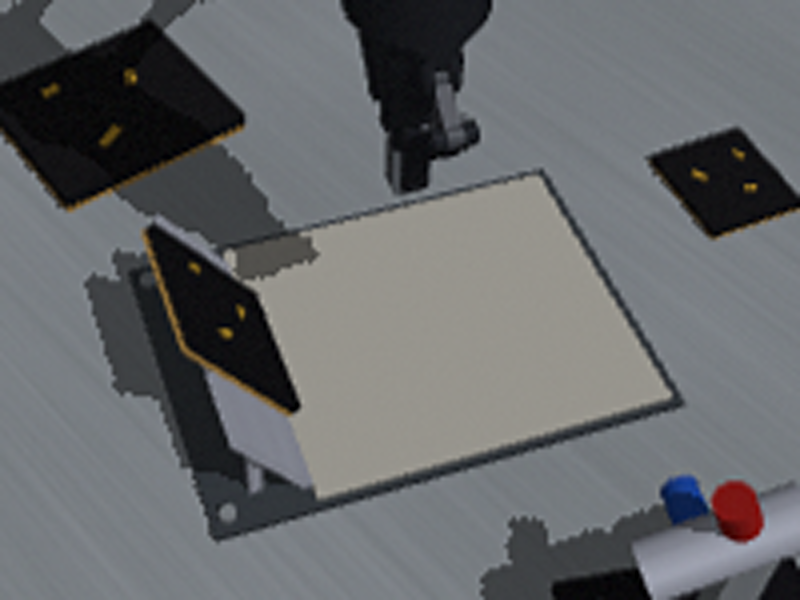

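The pad stays leaning on the stop by itself, its lower edge along the foot line (crop (240,290)–(297,410)). Next I go up and over behind the stop.

```bash
python3 -m jog '{"angular":[[0,0,0],[0,0,0],[0,0,0],[0,0,0],[0,0,0],[0,0,0],[0,0,0],[0,0,0]],"dp":[[0,0,-0.8],[0,0,-0.7],[-0.6,0,0],[-0.8,0,0],[-0.8,0,0],[-0.8,0,0],[-0.8,0,0],[-0.8,0,0]],"gripper":[1,1,1,1,1,1,1,1]}'
python3 -m jog '{"angular":[[0,0,0],[0,0,0],[0,0,0]],"dp":[[0,0,0],[0,0,0],[0,0,0]],"gripper":[1,1,1]}'
python3 - <<'E'
from h import *
from workcell import robot
import cv2
go(.098,-.007,.076)
c=robot.capture("scene"); im=c["color"][:,:,::-1]
cv2.imwrite("pics/scene8.png",cv2.resize(im[130:310,200:440],(800,600),interpolation=cv2.INTER_CUBIC))
c=robot.capture("wrist"); cv2.imwrite("pics/wrist8.png",c["color"][:,:,::-1])
E
```

```text
time: 12.82
ee_pos: [0.7202, 0.0363, 0.1804]
eef_rot: [0.002, 0.192, 0.981, -0.0]
force: [0.0, 0.1, 0.0]
opening: -0.004
time: 13.07
ee_pos: [0.7177, 0.0373, 0.1796]
eef_rot: [-0.0, 0.192, 0.981, -0.0]
force: [-0.9, -0.7, 0.2]
opening: 0.0
t 13.07 stn x 97.3 y -7.1 z 179.6 mm  force_stn -0.5 -1.0 0.2 open 0.00
dp now [-0.016  0.003  2.591] dp in goal frame [-0.016  0.003  2.591] rot [-0.002 -0.     0.002] joints [-0.04  0.52  1.24 -0.    1.38 -1.23]
```

View pics/scene8.png

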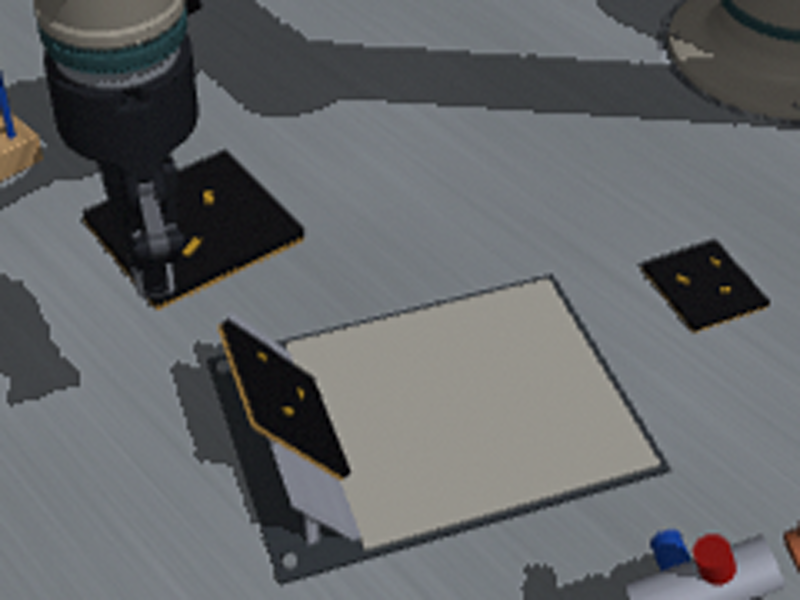

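View pics/wrist8.png

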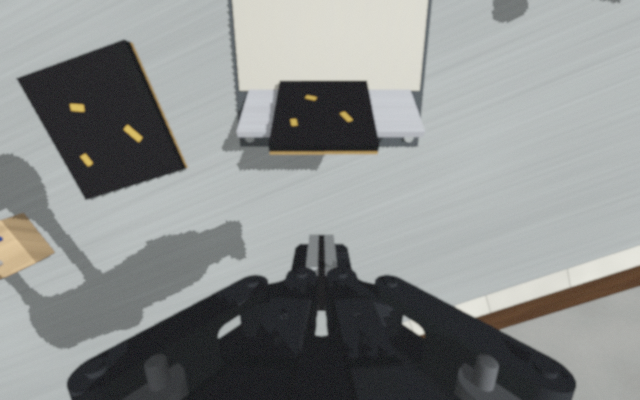

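Behind the stop, the raised edge spans columns 270–378 (middle 324) and the fingers are at 321, so they are lined up and clear. Lowering.

```bash
python3 -m jog '{"angular":[[0,0,0],[0,0,0],[0,0,0],[0,0,0],[0,0,0],[0,0,0],[0,0,0],[0,0,0]],"dp":[[0,0,0.4],[0,0,0.6],[0,0,0.6],[0,0,0.5],[0,0,0.35],[0,0,0.15],[0,0,0],[0,0,0]],"gripper":[1,1,1,1,1,1,1,1]}'
python3 - <<'E'
from h import *
from workcell import robot
import cv2
go(.070,-.007,.076)
c=robot.capture("scene"); im=c["color"][:,:,::-1]
cv2.imwrite("pics/scene9.png",cv2.resize(im[170:320,230:430],(800,600),interpolation=cv2.INTER_CUBIC))
c=robot.capture("top"); im=c["color"][:,:,::-1]
cv2.imwrite("pics/top9.png",cv2.resize(im[115:235,230:350],(600,600),interpolation=cv2.INTER_CUBIC))
E
```

```text
time: 13.83
ee_pos: [0.7179, 0.0378, 0.077]
eef_rot: [0.001, 0.191, 0.982, 0.0]
force: [-0.0, -0.3, -0.6]
opening: -0.002
t 13.83 stn x 97.3 y -6.6 z 77.0 mm  force_stn 0.1 -0.2 -0.6 open -0.00
dp now [ 0.682 -0.009  0.024] dp in goal frame [ 0.682 -0.01   0.024] rot [0.004 0.016 0.014] joints [-0.04  0.59  1.38 -0.    1.17 -1.23]
```

View pics/scene9.png

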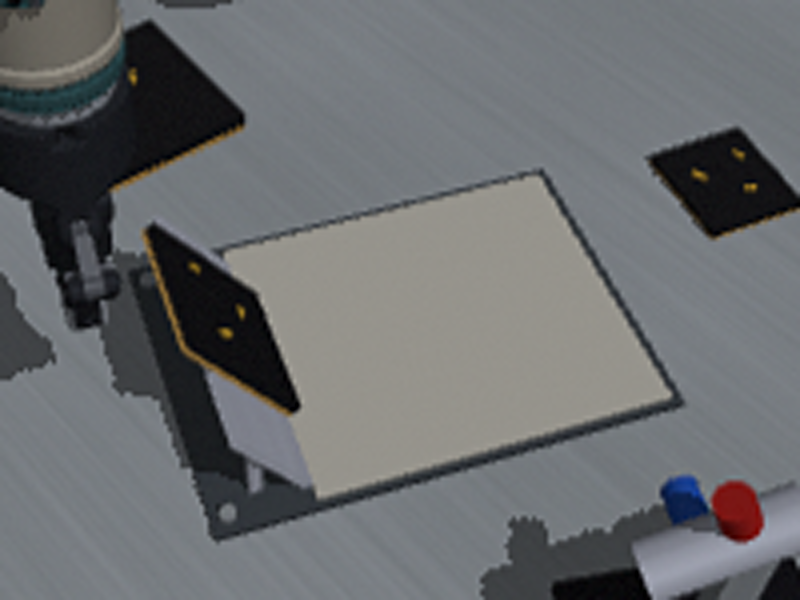

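The fingertips are 77 mm up, behind the raised edge (about 88 mm) and above the stop's top (63 mm). I'll push back toward the mat, gently at contact.

```bash
python3 -m jog '{"angular":[[0,0,0],[0,0,0],[0,0,0],[0,0,0],[0,0,0],[0,0,0],[0,0,0],[0,0,0]],"dp":[[0.2,0,0],[0.2,0,0],[0.15,0,0],[0.1,0,0],[0.1,0,0],[0.1,0,0],[0.1,0,0],[0,0,0]],"gripper":[1,1,1,1,1,1,1,1]}'
python3 - <<'E'
from h import *
from workcell import robot
import cv2
go(.0,-.007,.076)
c=robot.capture("scene"); im=c["color"][:,:,::-1]
cv2.imwrite("pics/scene10.png",cv2.resize(im[170:320,230:430],(800,600),interpolation=cv2.INTER_CUBIC))
E
```

```text
time: 14.6
ee_pos: [0.682, 0.052, 0.0762]
eef_rot: [-0.0, 0.191, 0.982, 0.0]
force: [-0.8, -1.2, -0.3]
opening: 0.002
t 14.60 stn x 58.7 y -6.9 z 76.2 mm  force_stn -0.3 -1.4 -0.3 open 0.00
dp now [ 1.468e+00 -1.000e-03  6.000e-03] dp in goal frame [ 1.468 -0.002  0.005] rot [-0.    -0.002  0.01 ] joints [-0.03  0.54  1.47  0.    1.13 -1.21]
```

View pics/scene10.png

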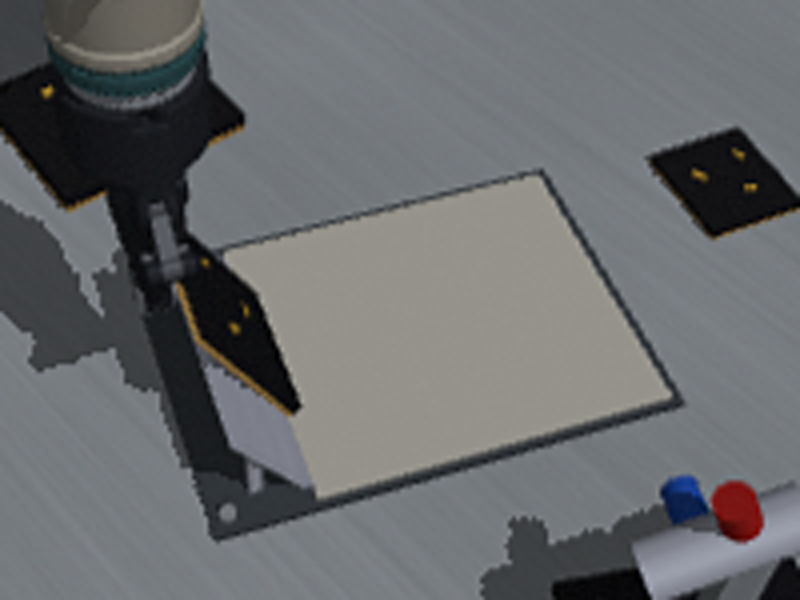

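The raised edge lifts off the stop with almost no force while the near edge stays at the foot. Continuing slowly past vertical.

```bash
python3 -m jog '{"angular":[[0,0,0],[0,0,0],[0,0,0],[0,0,0],[0,0,0],[0,0,0],[0,0,0],[0,0,0]],"dp":[[0.12,0,0],[0.12,0,0],[0.12,0,0],[0.12,0,0],[0.12,0,0],[0.12,0,0],[0.12,0,0],[0.12,0,0]],"gripper":[1,1,1,1,1,1,1,1]}'
python3 - <<'E'
from h import *
from workcell import robot
import cv2
go(.0,-.007,.076)
c=robot.capture("scene"); im=c["color"][:,:,::-1]
cv2.imwrite("pics/scene11.png",cv2.resize(im[170:320,230:430],(800,600),interpolation=cv2.INTER_CUBIC))
E
```

```text
time: 15.32
ee_pos: [0.6463, 0.0664, 0.076]
eef_rot: [-0.0, 0.191, 0.982, -0.0]
force: [0.5, 0.4, -0.4]
opening: -0.001
t 15.32 stn x 20.2 y -7.0 z 76.0 mm  force_stn 0.3 0.6 -0.4 open -0.00
dp now [ 0.505  0.001 -0.001] dp in goal frame [ 0.505  0.001 -0.001] rot [-0.003 -0.006  0.007] joints [-0.    0.5   1.56 -0.    1.09 -1.19]
```

View pics/scene11.png

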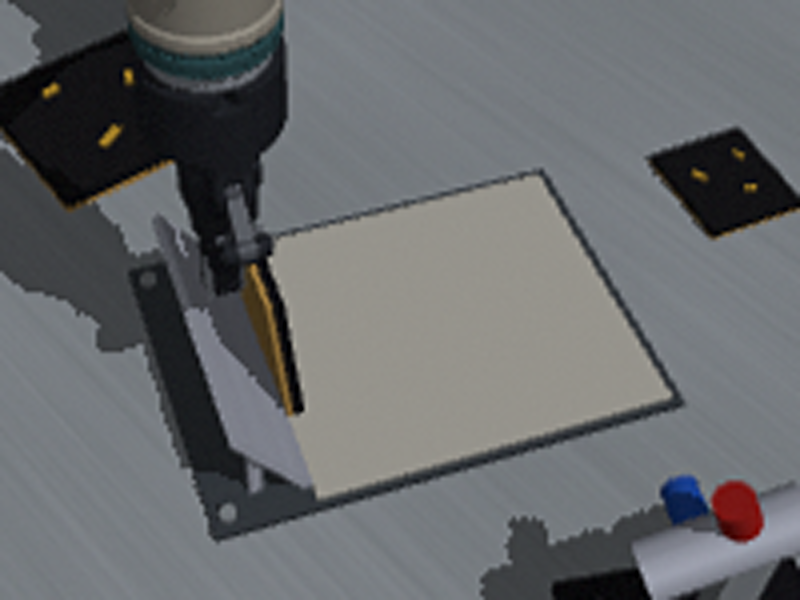

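The pad stands nearly upright, its brass side now showing towards the stop. Another 30 mm or so should take it past the balance point.

```bash
python3 -m jog '{"angular":[[0,0,0],[0,0,0],[0,0,0],[0,0,0],[0,0,0],[0,0,0],[0,0,0],[0,0,0]],"dp":[[0.1,0,0],[0.12,0,0],[0.12,0,0],[0.12,0,0],[0.12,0,0],[0.1,0,0],[0,0,0],[0,0,0]],"gripper":[1,1,1,1,1,1,1,1]}'
python3 - <<'E'
from h import *
from workcell import robot
import cv2
go(.0,-.007,.076)
c=robot.capture("scene"); im=c["color"][:,:,::-1]
cv2.imwrite("pics/scene12.png",cv2.resize(im[170:320,230:430],(800,600),interpolation=cv2.INTER_CUBIC))
E
```

```text
time: 16.03
ee_pos: [0.6217, 0.0765, 0.0761]
eef_rot: [0.0, 0.191, 0.982, -0.0]
force: [0.8, -0.1, 0.2]
opening: -0.001
t 16.03 stn x -6.4 y -6.9 z 76.1 mm  force_stn 0.8 0.2 0.2 open -0.00
dp now [-0.159 -0.001  0.003] dp in goal frame [-0.159 -0.001  0.003] rot [-0.     0.004  0.01 ] joints [ 0.01  0.47  1.61 -0.    1.06 -1.17]
```

View pics/scene12.png

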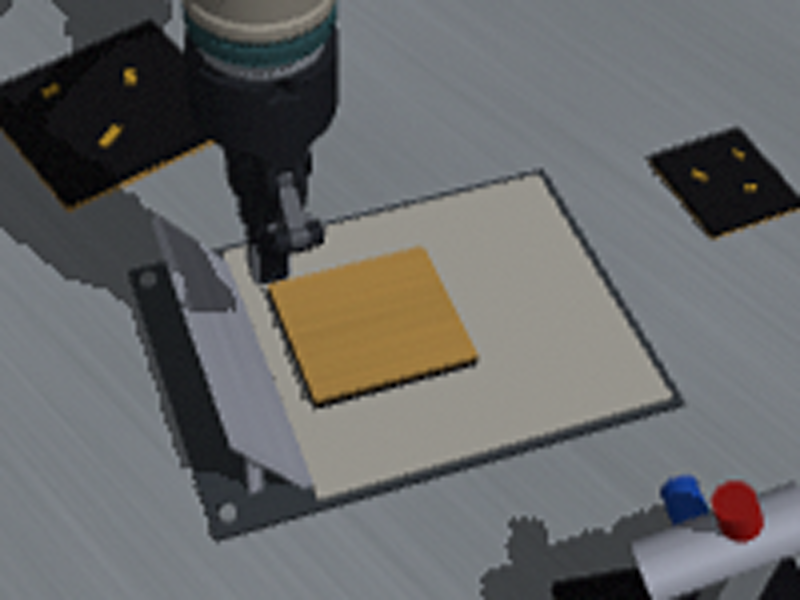

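The pad fell over and lies flat on the mat, brass up. I'll raise the arm clear and check from all views.

```bash
python3 -m jog '{"angular":[[0,0,0],[0,0,0],[0,0,0],[0,0,0],[0,0,0],[0,0,0],[0,0,0],[0,0,0]],"dp":[[0,0,-0.4],[0,0,-0.8],[0,0,-0.8],[0,0,-0.8],[0,-0.2,-0.6],[0,0,-0.3],[0,0,0],[0,0,0]],"gripper":[1,1,1,1,1,1,1,1]}'
python3 - <<'E'
from h import *
from workcell import robot
import cv2
st()
for n in ["scene","top"]:
    c=robot.capture(n); cv2.imwrite(f"pics/{n}13.png",c["color"][:,:,::-1])
E
```

```text
time: 16.75
ee_pos: [0.6192, 0.0688, 0.2245]
eef_rot: [0.001, 0.192, 0.981, 0.0]
force: [0.4, 0.1, -0.1]
opening: -0.0
t 16.75 stn x -5.8 y -14.9 z 224.5 mm  force_stn 0.4 0.2 -0.1 open -0.00
```

View pics/scene13.png

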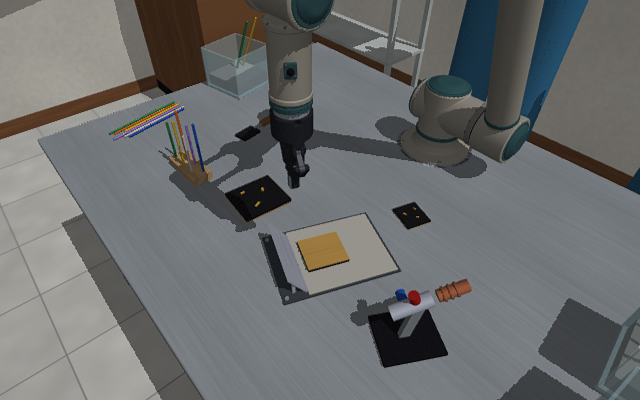

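View pics/top13.png

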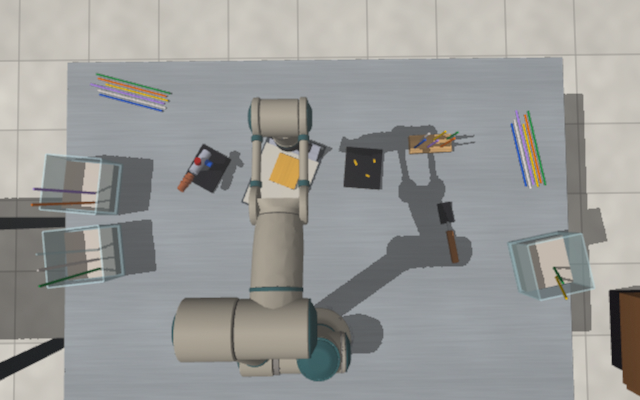

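The pad lies brass up on the mat at (323,251) in the scene view. The torch, rods, paddle and look-alikes are at the same pixels as before, and the arm is well clear. Handing in.

```bash
python3 -c "
from workcell import robot
print(robot.finish_job())"
```

```text
the job is handed in; nothing more can be done
None
```

The middle-sized pad is turned over: it lies flat on the mat, brass side up, and the job was handed in at about 16.9 s.

- **Method:** I pushed it with the shut fingertips up to the stop's foot. The advance stopped there and the highest push force I read was about 6 N. The pad stayed leaning on the stop by itself. I then reached over behind the stop and pushed the raised edge back until the pad fell over. It was never gripped or lifted.
- **Last checks:** The scene and top pictures show the torch, rods, paddle and look-alike pads where they started. The arm is clear, about 220 mm up, with roughly zero force on the tool. In the last top view the arm covers part of the mat, so I judged that the pad lies flat from the scene picture. None of the checks failed or disagreed.

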